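# Clear a stuck fuse from a dispenser tube

### The job

A ceramic fuse is stuck in the bottom of the leaning clear tube. Tip the tube upright against its stop, then take the green-handled rod from the rack and push it down the tube until its grey disc rests on the tube's mouth and the fuse drops into the tray below. Let go and leave the rod standing in the tube.

Things in the scene. Friction and masses are not known exactly. Their poses are not given: they have to be found in the camera images.
- stand: Fixed grey tray, 112 mm square, rim 20 mm; two 80 mm posts at y +-34 mm carry the clear tube on a hinge along stand y, 70 mm above the origin (tray underside centre, on the table). Upright, the tube is centred over the origin: mouth 155 mm, lower end 46 mm above the table. At the start it leans 35 deg to stand -x (robot side): mouth centre at x -49, height 140 mm; lowest rim edge at x -67, height 127.
- tube (a joint): Tube hinge, rad: 0 leaning (start), 0.611 upright at a stop. Pinch the mouth end from both sides (stand y) and swing it to stand +x, or push it; hinge friction (0.2 N m, 3 N at the mouth) holds it where left. Tube: 32 mm outside, bore 26, open both ends, 85 mm above the hinge, 24 below; top 17 mm flares to an orange-rimmed mouth, 38 mm inside, 44 outside.
- rod_grip (a point): Middle of the loose push rod's green handle (20 mm dia, 56 long, 80 g), z up. Grey disc (58 dia, 5 thick) has its underside 33 mm below this point; then a brass shaft, 10 dia, 115 long, tip 148 mm below. Hangs upright by the disc in a rack (top 125 mm high, 34 mm holes 90 mm apart in a row roughly along world x) beside two useless rods: red handle (too short), blue handle (too thick). Starts 158 mm high.
- fuse_center (a point): Centre of a white ceramic fuse with brass bands, cylinder 22 mm dia, 26 long, z along it, 30 g. Held in the tube's lower end by two sprung clips; the rod must push it (about 5 to 12 N) over its last 40 mm or so of travel. With the rod's disc on the mouth, the rod's tip stands 6 mm out of the tube's lower end, so the fuse is out and falls in the tray.
Mind the look-alikes: they are no part of the job. Leave any purple or turquoise look-alike of the stand alone.

How it is judged:
On the way, in this order (a step that is already met when the one before it is completed fails the run):
1. the tube stands upright, with the fuse still stuck in it (value of joint tube above 0.47 rad and height (world z) of fuse_center above 0.05 m), for 0.2 s.
2. the green-handled rod is in the upright tube, above the fuse that is still stuck (value of joint tube above 0.47 rad and horizontal distance between rod_grip and stand below 0.02 m and angle between rod_grip's own z axis and vertical below 0.2 rad and height (world z) of rod_grip below 0.285 m and height (world z) of fuse_center above 0.045 m), for 0.05 s.
At the end, for the whole second after the job is handed in: Tube upright (within 8 degrees of its stop); green-handled rod released in it, disc on the mouth (handle middle 175 to 200 mm high, within 15 mm of the tube axis, within 11 degrees of vertical); fuse at rest in the tray (centre under 35 mm high, within 70 mm of the stand's middle) (value of joint tube above 0.47 rad and horizontal distance between rod_grip and stand below 0.015 m and angle between rod_grip's own z axis and vertical below 0.2 rad and height (world z) of rod_grip between 0.175 and 0.2 m and height (world z) of fuse_center below 0.035 m and horizontal distance between fuse_center and stand below 0.07 m and linear speed of fuse below 0.05 m/s); the robot touches nothing.
It also fails if it takes over 61 s, if anything falls off the work surface, if the arm or the gripper's body presses on something with over 40 N, if the wrist force passes 120 N, or if a joint passes its speed limit or range.

### The arm

A 6-joint arm with a two-finger parallel gripper is mounted at the origin on the work surface. World frame = base frame: x ahead of the robot, y to its left, z up, the work surface at z = 0. Lengths are in m, angles in rad, forces in N, time in s.
With the tool pointing down it reaches from about 0.3 to 0.875 m from the base axis. Payload 6.4 kg.
Tool frame: the origin (TCP) lies at the very end of the fingers, on their centre line; the grasp point (between the pads) lies 19 mm behind it; z points along the fingers, y is the direction in which the jaws open and shut (so a half turn about z gives the same grasp; the last joint's range is limited). The gripper opens to 85 mm and grips with 20 to 120 N. Pads are 22 mm wide; open, the fingers measure 114 mm over their backs; the gripper's body (76 mm by 85 mm) begins 54 mm behind the grasp point. The pads swing forward as they close: fully open they stand 13 mm farther back than shut.
Start: joints at [-1.361, 0.181, 1.607, -0, 1.354, -0.206], TCP at [0.232, -0.526, 0.231] pointing down, gripper open.
Joint ranges: [-2.99, 2.99], [-0.89, 2.07], [0.3, 2.58], [-1.14, 4.28], [0, 2.63], [-3.12, 3.12]. Speed limits (rad/s): [2.57, 2.57, 3.01, 3.14, 3.14, 3.14].

### API

Orientations are given as a unit quaternion [w, x, y, z].
In Python, from bench import * gives the robot as it stands.
- The arm moves only by the tool arm_command, never from a script. Its argument "motion" is text: rows parted by semicolons, each of 7 numbers parted by spaces: the shift along the tool's x, y, z in units of 0.2 m (1.0 is 0.2 m), then the turn, a rotation vector about the tool's x, y, z in units of 60 degrees (1.0 is 60 degrees), then the opening, from 0 (shut) to 1 (fully open). In form: tx ty tz ax ay az grip; .... A call has 1 to 10 rows; each row shifts and turns the pose as measured when the row begins, along the tool's axes as they then stand; what a row does not reach is not made up. A row lasts 1/12 s, in which the tool goes at most 41.7 mm and 7.16 degrees, less where a joint would pass 70% of its speed; a pose out of reach is approached as far as the arm can. A call with a number of a shift or a turn outside -1 to 1 is refused whole. A call with a gripper value outside its range is refused whole. The fingers move at their own pace and stop on an object; the grip force is fixed at half the most. Time passes only in rows, so rows that do not move let the fingers close. It gives the time, the measured TCP pose, the force and the opening at its end, in the units of the state.
- get_obs(): the state, without advancing time (a new reading comes with each control period).
- camera(name): name is "side" or "top" or "wrist"; returns a dict with "img" (384x512x3 uint8, red, green, blue), "intrinsics" (3x3 intrinsics, pixels), "pose" (4x4, takes a point from camera to world coordinates); the wrist camera has in their place "mount" (4x4, takes a point from camera to tool coordinates, whose origin is the TCP and whose axes are the flange's). Camera axes: x right, y down, z forward; pixel columns grow to the right and rows downward; lengths in m; the calibration is good to about 2 mm. A picture is of the moment at which its call begins: read the wrist's pose just before it. There is no depth.
- hand_in(): hands the job in, once; it reports no verdict.
Trained networks look in the newest picture that a camera, given by its name, has taken for a name from the list of things; names that differ only in an ending like _2 or _b are one class to them, and where a whole thing is asked for, a point or a joint stands for the part that bears it (a point fixed in the world has none). Each returns a list of dicts, best first, with "conf" (0 to 1); they miss things now and then, are a little off and sometimes report something else, mostly with a low value. They report only what shows in the picture. A call takes as long as a camera call. They do not tell look-alikes from the thing itself.
- search_frame(camera, target): "box" ([left, top, right, bottom] in pixels, round what is visible of it).
The state is a dict: "time_s": time; "q": joint angles; "dq": joint speeds; "joint_efforts": joint torques, N m; "eef_pos": TCP position; "eef_rot": TCP orientation; "wrist_force": force on the tool from outside, world axes, zero at the start; "torque": the same for the moment, N m; "opening": opening from 0.0 (shut) to 1.0 (fully open).
Only numpy, scipy, OpenCV 4.12 (cv2) and the standard library are available. Lean on these libraries where they do the work, as an engineer would, in place of code of your own. Each camera call takes 0.05 s, during which the arm holds its last target.

## Working session

There is one attempt and no reset: what is moved stays moved. The work goes in short steps, Python scripts to look and compute and a tool call to move; the robot and the scene stay as the last step left them, time stands still between calls to the robot, and variables do not carry over. Pictures are saved under pics/ and viewed, and the job is handed in when it is done.

Besides the shell and the picture viewer there is one more tool, called as a command line: name --argument value ..., lists and objects as JSON in quotes. arm_command: Moves the arm, as the interface text tells. Shifts and turns lie within -1 to 1; 1 stands for 0.2 m of shift or 60 degrees of turn. Its arguments: {"type":"object","properties":{"motion":{"type":"string"}},"required":["motion"]}

```bash
mkdir -p pics; ls
cat > h.py <<'E'
from bench import *
import numpy as np, cv2
def shot(n,fn):
    c=camera(n); cv2.imwrite('pics/'+fn,c['img'][:,:,::-1]); return c
E
python3 - <<'E'
from h import *
o=get_obs(); print(o['time_s'],o['eef_pos'],o['eef_rot'],o['opening'])
for n in ['side','top','wrist']:
    c=shot(n,n+'0.png'); print(n,c['intrinsics'].tolist(),(c['pose'] if 'pose' in c else c['mount']).round(4).tolist())
    for t in ['stand','tube','rod_grip','fuse_center']:
        print(t,[(np.round(d['box']).tolist(),round(d['conf'],2)) for d in search_frame(n,t)])
E
```

```text
pics
0.0 [ 0.23217321 -0.52546448  0.23039589] [-8.50456826e-04  9.78462865e-01  2.06421170e-01 -1.46600715e-06] 0.9975457587340125
side [[419.3806762845071, 0.0, 250.14781593640834], [0.0, 419.3806762845071, 196.27415381301103], [0.0, 0.0, 1.0]] [[-0.9731, -0.149, 0.1757, 0.2723], [-0.2297, 0.6857, -0.6906, 0.6466], [-0.0175, -0.7124, -0.7015, 0.8587], [0.0, 0.0, 0.0, 1.0]]
stand [([288.0, 182.0, 328.0, 228.0], 0.83), ([258.0, 217.0, 314.0, 287.0], 0.78), ([210.0, 168.0, 257.0, 230.0], 0.61)]
tube [([224.0, 165.0, 261.0, 205.0], 0.9), ([275.0, 217.0, 313.0, 256.0], 0.87), ([306.0, 188.0, 321.0, 205.0], 0.47)]
rod_grip [([204.0, 286.0, 235.0, 316.0], 0.9)]
fuse_center []
top [[489.2292069343369, 0.0, 263.31881640471323], [0.0, 489.2292069343369, 184.3898433615987], [0.0, 0.0, 1.0]] [[0.0152, -0.9958, 0.0907, 0.3128], [-0.9998, -0.0138, 0.0167, -0.1008], [-0.0154, -0.0909, -0.9957, 1.5111], [0.0, 0.0, 0.0, 1.0]]
stand [([258.0, 138.0, 303.0, 186.0], 0.92), ([209.0, 192.0, 254.0, 235.0], 0.87), ([358.0, 232.0, 399.0, 275.0], 0.78), ([270.0, 207.0, 321.0, 256.0], 0.64)]
tube [([289.0, 227.0, 312.0, 258.0], 0.93), ([219.0, 210.0, 244.0, 236.0], 0.85)]
rod_grip [([145.0, 170.0, 164.0, 193.0], 0.8)]
fuse_center []
wrist [[326.6429193458701, 0.0, 253.44522252852616], [0.0, 326.6429193458701, 190.85930873755623], [0.0, 0.0, 1.0]] [[-0.0005, -0.958, -0.2868, 0.0748], [1.0, -0.0005, 0.0, 0.0006], [-0.0002, -0.2868, 0.958, -0.1427], [0.0, 0.0, 0.0, 1.0]]
stand [([0.0, 0.0, 26.0, 12.0], 0.78), ([98.0, 44.0, 242.0, 207.0], 0.61)]
tube [([102.0, 85.0, 197.0, 203.0], 0.92)]
rod_grip []
fuse_center []
```

View pics/side0.png

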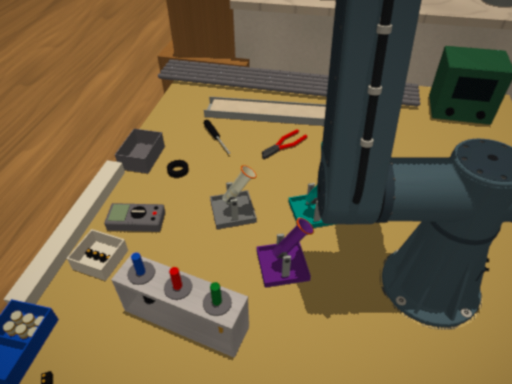

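View pics/top0.png

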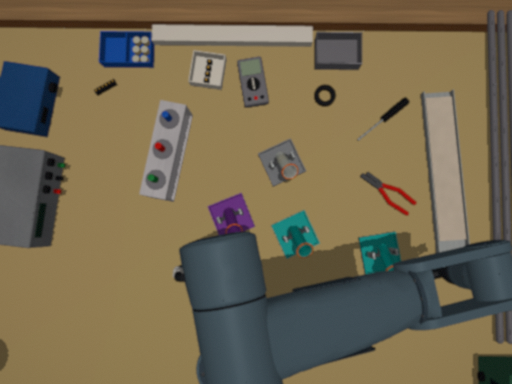

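View pics/wrist0.png

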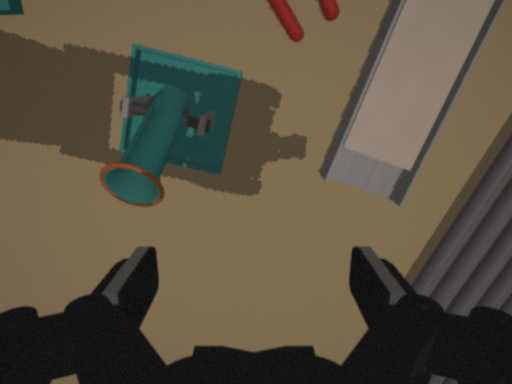

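Run:
```python
import cv2,numpy as np
t=cv2.imread('pics/top0.png')[125:290,130:410]; s=cv2.imread('pics/side0.png')[150:360,150:340]
t=cv2.resize(t,None,fx=2.85,fy=2.85,interpolation=cv2.INTER_CUBIC); s=cv2.resize(s,None,fx=2.85,fy=2.85,interpolation=cv2.INTER_CUBIC)
cv2.imwrite('pics/topz.png',t);cv2.imwrite('pics/sidez.png',s)
```

```text
(no output)
```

View pics/topz.png

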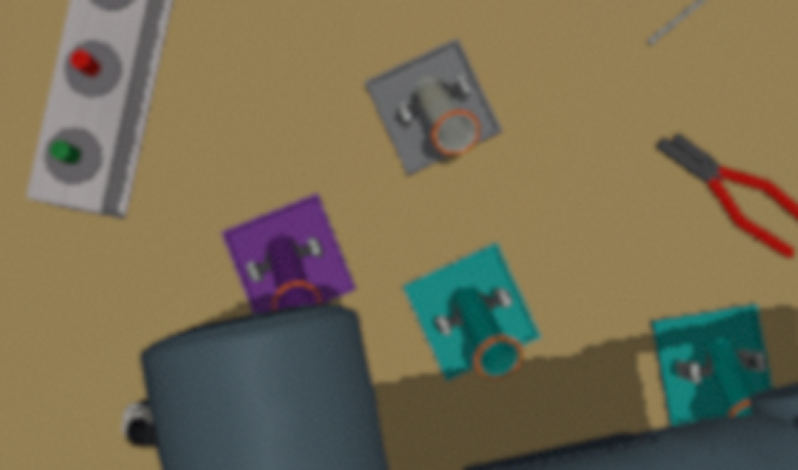

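View pics/sidez.png

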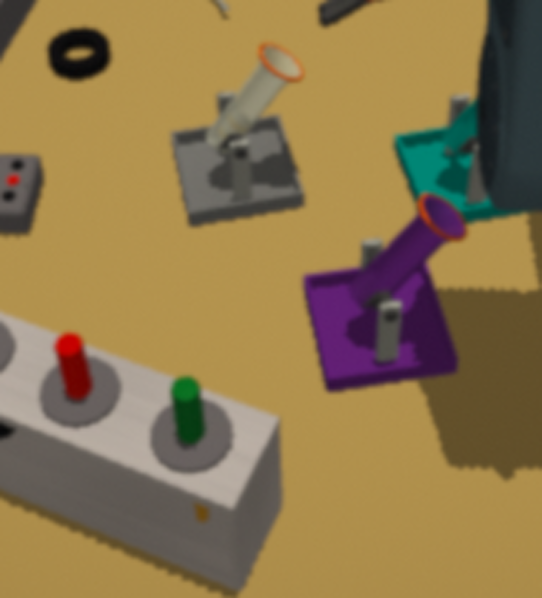

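```bash
cat >> h.py <<'E'
from scipy.optimize import least_squares
def proj(c,P,pose=None):
    T=np.linalg.inv(c['pose'] if pose is None else pose); P=np.atleast_2d(P); p=P@T[:3,:3].T+T[:3,3]
    q=p@c['intrinsics'].T; return q[:,:2]/q[:,2:]
E
python3 - <<'E'
from h import *
ct=camera('top');cs=camera('side')
tp=np.array([[365,84],[458,40],[500,132],[408,175]])/2.85+[130,125]
m_t=np.array([455,132])/2.85+[130,125]; m_s=np.array([282,62])/2.85+150
sc=np.array([[173,134],[278,118]])/2.85+150
def loc(v,P):
    c,s=np.cos(v[2]),np.sin(v[2]); P=np.array(P,float); return np.c_[v[0]+c*P[:,0]-s*P[:,1],v[1]+s*P[:,0]+c*P[:,1],P[:,2]]
# image top-left = +x+y ; corners order: left, top, right, bottom in image
C=[[.056,.056,.02],[.056,-.056,.02],[-.056,-.056,.02],[-.056,.056,.02]]
M=[[-.049,0,.140]]
def f(v): return np.r_[(proj(ct,loc(v,C))-tp).ravel(),(proj(ct,loc(v,M))-m_t).ravel(),(proj(cs,loc(v,M))-m_s).ravel()]
r=least_squares(f,[.4,-.1,.4]); print('stand',r.x,np.degrees(r.x[2]),r.fun.round(1)); print('mouth',loc(r.x,M)); print(proj(cs,loc(r.x,C)),sc)
ht=np.array([62,149])/2.85+[130,125]; dt=np.array([73,156])/2.85+[130,125]
hs=np.array([186,381])/2.85+150; ds=np.array([192,436])/2.85+150
def g(v): 
    H=[[v[0],v[1],.186]];D=[[v[0],v[1],.130]]
    return np.r_[(proj(ct,H)-ht).ravel(),(proj(ct,D)-dt).ravel(),(proj(cs,H)-hs).ravel(),(proj(cs,D)-ds).ravel()]
r=least_squares(g,[.4,.1]);print('rod',r.x,r.fun.round(1))
o=get_obs();print(o['time_s'],o['q'])
E
```

```text
stand [ 0.51775089 -0.13078787  0.44915474] 25.734671041107664 [-0.7 -1.  -0.4 -0.8  0.4 -0.3 -0.4 -0.1  0.2  0.7  1.3 -0.7]
mouth [[ 0.47361099 -0.15206388  0.14      ]]
[[217.18297542 224.41185611]
 [210.88967842 195.85637857]
 [249.13073934 189.54288146]
 [257.96654295 217.26575697]] [[210.70175439 197.01754386]
 [247.54385965 191.40350877]]
rod [0.44959015 0.22994526] [-1.2 -0.3 -0.2 -0.7  0.4  1.2  0.4 -2.1]
0.85 [-1.36130113e+00  1.80760074e-01  1.60697992e+00 -1.81964781e-05
  1.35379337e+00 -2.06286357e-01]
```

arm_command --motion "0.15 -0.12 0 0 0 -0.03 0; 0.15 -0.12 0 0 0 0 0; 0.15 -0.12 0 0 0 0 0; 0.15 -0.12 0 0 0 0 0; 0.15 -0.12 0 0 0 0 0; 0.15 -0.12 0 0 0 0 0; 0.15 -0.12 0 0 0 0 0; 0.15 -0.12 0 0 0 0 0; 0.15 -0.12 0 0 0 0 0; 0 0 0 0 0 0 0"

```text
time_s: 1.68
eef_pos: [0.3872, -0.2046, 0.2305]
eef_rot: [0.002, 0.976, 0.219, 0.001]
wrist_force: [-0.2, -0.0, -0.1]
opening: -0.003
```

```bash
cat >> h.py <<'E'
from scipy.spatial.transform import Rotation as Ro
ST=np.array([.5178,-.1308]); YAW=.449
def tool():
    o=get_obs(); w,x,y,z=o['eef_rot']; return o,np.array(o['eef_pos']),Ro.from_quat([x,y,z,w]).as_matrix()
def rep(target=None,yaw=None):
    o,p,R=tool(); c,s=np.cos(YAW),np.sin(YAW); d=p[:2]-ST
    print('t',round(o['time_s'],2),'p',p.round(4),'stand-frame',np.round([c*d[0]+s*d[1],-s*d[0]+c*d[1]],4),'xaxis yaw',np.degrees(np.arctan2(R[1,0],R[0,0])).round(2),'tilt',np.degrees(np.arccos(-R[2,2])).round(2),'F',np.round(o['wrist_force'],1),'open',round(o['opening'],3))
    if target is not None: print('units',(R.T@(np.array(target)-p)/.2).round(3))
def sxy(x,y,z):
    c,s=np.cos(YAW),np.sin(YAW); return [ST[0]+c*x-s*y,ST[1]+s*x+c*y,z]
def wpose(c):
    o,p,R=tool(); T=np.eye(4);T[:3,:3]=R;T[:3,3]=p; return T@c['mount']
E
python3 - <<'E'
from h import *
rep(sxy(-.105,0,.125))
c=shot('wrist','w1.png'); P=wpose(c); print(proj(c,[sxy(-.049,0,.14)],P))
for t in ['stand','tube']: print(t,[(np.round(d['box']).tolist(),round(d['conf'],2)) for d in search_frame('wrist',t)])
c=shot('top','t1.png'); c=shot('side','s1.png')
E
```

```text
t 1.68 p [ 0.3872 -0.2046  0.2305] stand-frame [-0.1497 -0.0098] xaxis yaw 25.25 tilt 0.22 F [-0.2 -0.  -0.1] open -0.003
units [ 0.222 -0.053  0.528]
[[232.83908025  49.63780287]]
stand [([145.0, 164.0, 244.0, 288.0], 0.95), ([0.0, 42.0, 106.0, 156.0], 0.92), ([334.0, 277.0, 423.0, 351.0], 0.73), ([184.0, 0.0, 300.0, 77.0], 0.71)]
tube [([0.0, 71.0, 39.0, 149.0], 0.94), ([156.0, 208.0, 221.0, 291.0], 0.64), ([367.0, 336.0, 373.0, 351.0], 0.62), ([201.0, 1.0, 279.0, 79.0], 0.6)]
```

View pics/w1.png

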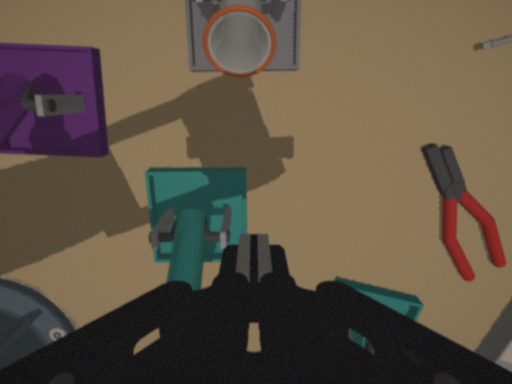

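View pics/s1.png

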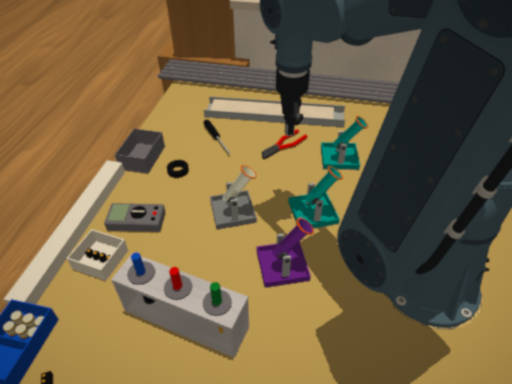

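arm_command --motion "0.14 -0.02 0 0 0 0 0; 0.1 -0.02 0 0 0 0 0; 0 0 0.19 0 0 0 0; 0 0 0.19 0 0 0 0; 0 0 0.17 0 0 0 0; 0 0 0 0 0 0 0"

```text
time_s: 2.43
eef_pos: [0.4272, -0.1968, 0.1203]
eef_rot: [0.007, 0.979, 0.206, 0.003]
wrist_force: [-0.3, 1.5, -0.4]
opening: 0.001
```

Run:
```python
from h import *
rep(sxy(-.03,-.005,.125))
c=shot('wrist','w2.png'); c=shot('side','s2.png')
```

```text
t 2.43 p [ 0.4272 -0.1968  0.1203] stand-frame [-0.1102 -0.0201] xaxis yaw 23.78 tilt 0.9 F [-0.3  1.5 -0.4] open 0.001
units [ 0.398 -0.089 -0.024]
```

View pics/w2.png

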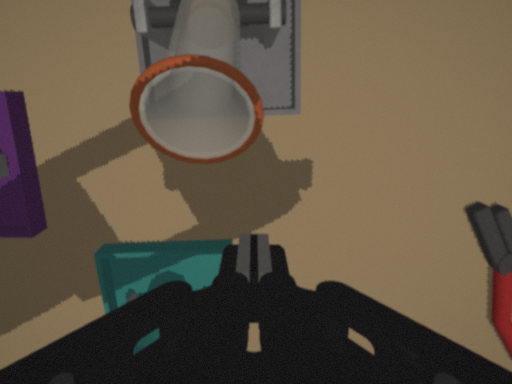

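View pics/s2.png

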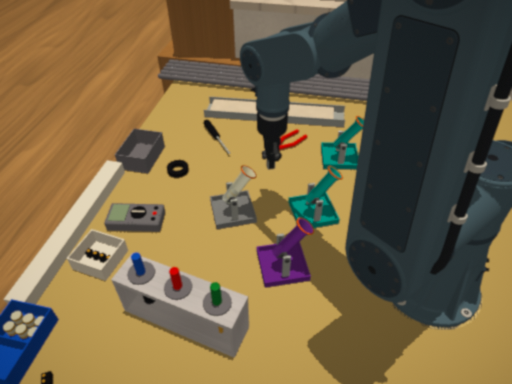

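arm_command --motion "0 -0.09 0 0 0 -0.035 0; 0 -0.01 0 0 0 0 0; 0 0 0 0 0 0 0"

```text
time_s: 2.78
eef_pos: [0.4246, -0.1856, 0.1319]
eef_rot: [0.014, 0.975, 0.222, 0.008]
wrist_force: [0.7, -1.2, -0.5]
opening: -0.001
```

```bash
cat >> h.py <<'E'
def unproj(c,P,px,z):
    r=P[:3,:3]@np.linalg.inv(c['intrinsics'])@np.array([px[0],px[1],1.]); return P[:3,3]+r*(z-P[2,3])/r[2]
def rim(img):
    h=cv2.cvtColor(img,cv2.COLOR_RGB2HSV); return cv2.inRange(h,(5,150,90),(16,255,255))
E
python3 - <<'E'
from h import *
rep()
c=shot('wrist','w3.png'); P=wpose(c)
m=rim(c['img']); n,l,st,ce=cv2.connectedComponentsWithStats(m); 
i=1+np.argmax(st[1:,4]); pts=np.argwhere(l==i)[:,::-1].astype(np.float32); e=cv2.fitEllipse(cv2.convexHull(pts.astype(np.int32))); print(st[i],e)
print('mouth stand-frame prior',sxy(-.049,0,.14), 'meas',unproj(c,P,e[0],.14))
E
```

```text
t 2.78 p [ 0.4246 -0.1856  0.1319] stand-frame [-0.1077 -0.009 ] xaxis yaw 25.66 tilt 1.84 F [ 0.7 -1.2 -0.5] open -0.001
[ 175   65  119   97 1918] ((234.18203735351562, 112.9301986694336), (96.65829467773438, 118.70601654052734), 92.88824462890625)
mouth stand-frame prior [np.float64(0.47365680073805183), np.float64(-0.15206917861413394), 0.14] meas [ 0.48210846 -0.15020962  0.14      ]
```

View pics/w3.png

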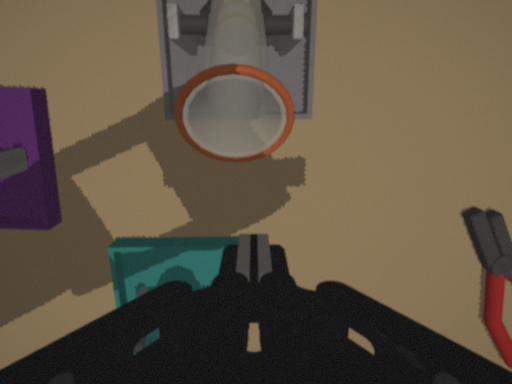

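```bash
cat >> h.py <<'E'
ST[:]=[.523,-.129]
def go(target,yaw=np.degrees(YAW),tiltaxis=None):
    o,p,R=tool(); a=np.radians(yaw); Rd=np.array([[np.cos(a),np.sin(a),0],[np.sin(a),-np.cos(a),0],[0,0,-1]])
    rv=Ro.from_matrix(R.T@Rd).as_rotvec(); print('units',(R.T@(np.array(target)-p)/.2).round(3),'turn',(np.degrees(rv)/60).round(3))
E
python3 - <<'E'
from h import *
rep();go(sxy(-.09,0,.125));go(sxy(-.03,0,.125))
E
```

```text
t 2.83 p [ 0.4249 -0.1858  0.1321] stand-frame [-0.1131 -0.0086] xaxis yaw 25.66 tilt 1.87 F [0.4 0.8 1.1] open 0.001
units [ 0.115 -0.044  0.035] turn [ 0.03  -0.009 -0.001]
units [ 0.415 -0.045  0.038] turn [ 0.03  -0.009 -0.001]
```

arm_command --motion "0.06 -0.04 0.03 0.03 -0.01 0 0; 0.06 0 0 0 0 0 0; 0.07 0 0 0 0 0 0; 0.07 0 0 0 0 0 0; 0.06 0 0 0 0 0 0; 0 0 0 0 0 0 0"

```text
time_s: 3.33
eef_pos: [0.4854, -0.1547, 0.1351]
eef_rot: [0.004, 0.976, 0.219, 0.001]
wrist_force: [-4.7, 7.3, 2.4]
opening: -0.004
```

Run:
```python
from h import *
rep();go(sxy(-.03,0,.125))
c=shot('wrist','w4.png'); c=shot('side','s4.png'); cv2.imwrite('pics/s4z.png',cv2.resize(c['img'][120:260,170:350,::-1],None,fx=4,fy=4,interpolation=2))
```

```text
t 3.33 p [ 0.4854 -0.1547  0.1351] stand-frame [-0.045  -0.0069] xaxis yaw 25.32 tilt 0.5 F [-4.7  7.3  2.4] open -0.004
units [ 0.075 -0.035  0.05 ] turn [ 0.008 -0.001 -0.007]
```

View pics/w4.png

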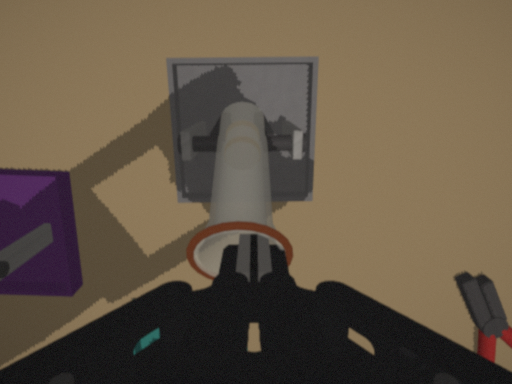

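View pics/s4z.png

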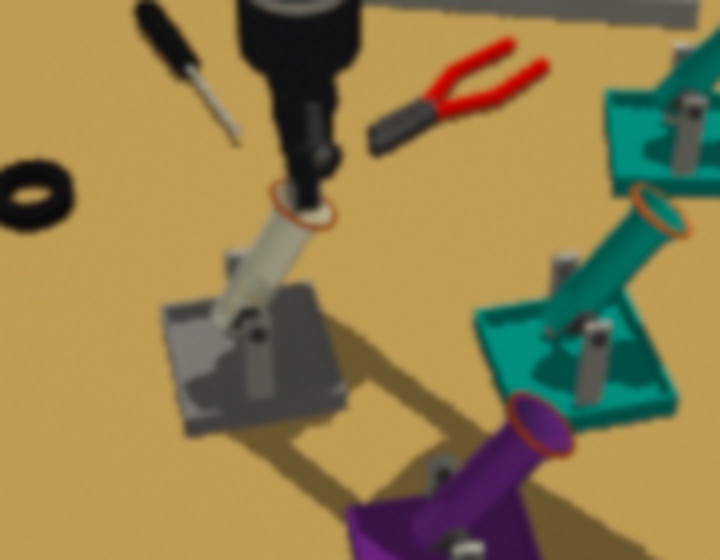

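arm_command --motion "0 -0.03 0 0 0 0 0; 0.05 0 0 0 0 0 0; 0.05 0 -0.01 0 0 0 0; 0.05 0 -0.01 0 0 0 0; 0 0 0 0 0 0 0"

```text
time_s: 3.85
eef_pos: [0.5129, -0.1352, 0.1411]
eef_rot: [0.005, 0.976, 0.219, 0.001]
wrist_force: [-1.4, 2.3, -0.8]
opening: 0.001
```

Run:
```python
from h import *
rep();go(sxy(.005,0,.145))
c=shot('wrist','w5.png'); c=shot('side','s5.png'); cv2.imwrite('pics/s5z.png',cv2.resize(c['img'][120:260,170:350,::-1],None,fx=4,fy=4,interpolation=2))
```

```text
t 3.85 p [ 0.5129 -0.1352  0.1411] stand-frame [-0.0118 -0.0012] xaxis yaw 25.32 tilt 0.6 F [-1.4  2.3 -0.8] open 0.001
units [ 0.084 -0.006 -0.02 ] turn [ 0.01  -0.001 -0.007]
```

View pics/w5.png

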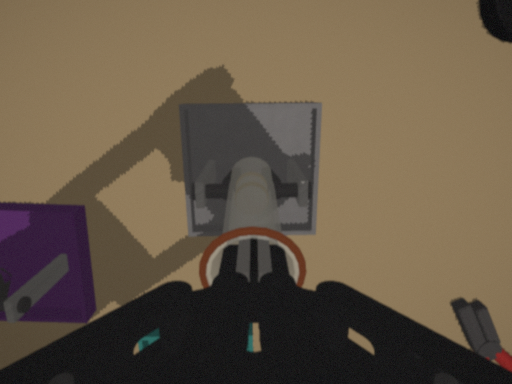

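View pics/s5z.png

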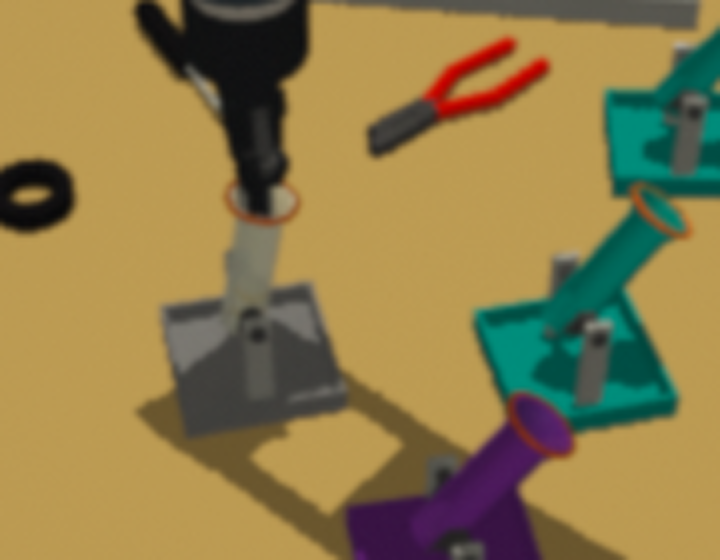

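arm_command --motion "0.04 0 0 0 0 0 0; 0.04 0 0 0 0 0 0; 0.03 0 0 0 0 0 0; 0.03 0 0 0 0 0 0"

```text
time_s: 4.28
eef_pos: [0.5261, -0.1294, 0.14]
eef_rot: [0.007, 0.975, 0.22, -0.016]
wrist_force: [-34.6, -12.9, 24.3]
opening: 0.001
```

Run:
```python
from h import *
rep()
c=shot('wrist','w6.png'); c=shot('side','s6.png'); cv2.imwrite('pics/s6z.png',cv2.resize(c['img'][120:260,170:350,::-1],None,fx=4,fy=4,interpolation=2))
```

```text
t 4.28 p [ 0.5261 -0.1294  0.14  ] stand-frame [ 0.0026 -0.0017] xaxis yaw 25.36 tilt 1.95 F [-34.6 -12.9  24.3] open 0.001
```

View pics/w6.png

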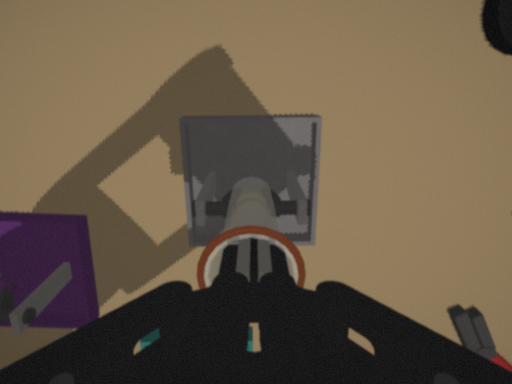

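View pics/s6z.png

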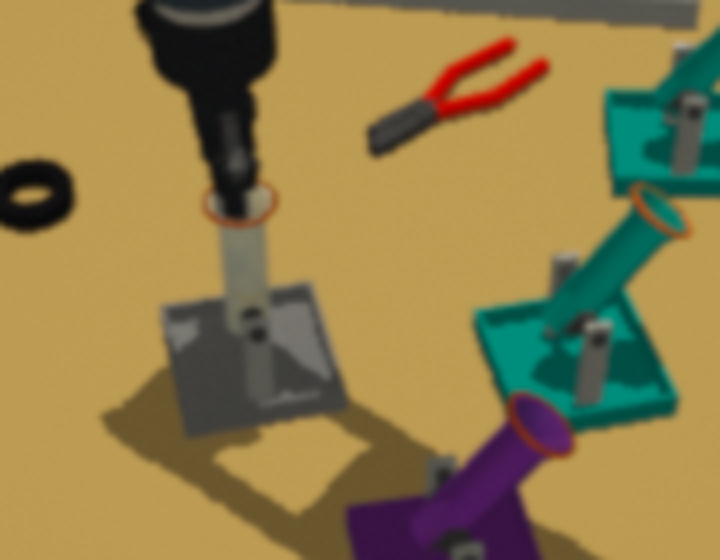

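arm_command --motion "-0.02 0 0 0 0 0 0; -0.01 0 -0.05 0 0 0 0; 0 0 -0.1 0 0 0 0; 0 0 -0.2 0 0 0 0; 0 0 -0.2 0 0 0 0; 0 0 -0.2 0 0 0 0; 0 0 0 0 0 0 0"

```text
time_s: 4.97
eef_pos: [0.5281, -0.1295, 0.2993]
eef_rot: [0.007, 0.976, 0.218, -0.013]
wrist_force: [0.7, -1.1, 0.8]
opening: -0.002
```

Run:
```python
from h import *
rep();go(sxy(-.07,0,.28))
c=shot('wrist','w7.png'); c=shot('side','s7.png'); cv2.imwrite('pics/s7z.png',cv2.resize(c['img'][120:260,170:350,::-1],None,fx=4,fy=4,interpolation=2))
```

```text
t 4.97 p [ 0.5281 -0.1295  0.2993] stand-frame [ 0.0043 -0.0026] xaxis yaw 25.16 tilt 1.71 F [ 0.7 -1.1  0.8] open -0.002
units [-0.369 -0.01   0.107] turn [ 0.007  0.028 -0.009]
```

View pics/w7.png

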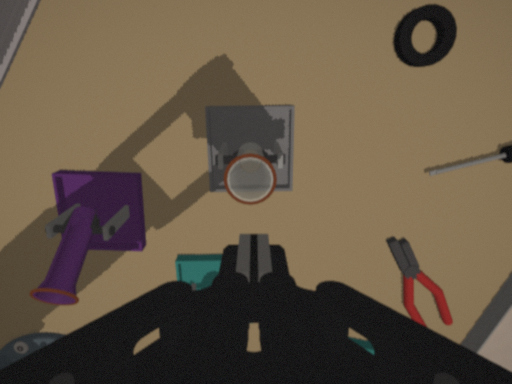

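View pics/s7z.png

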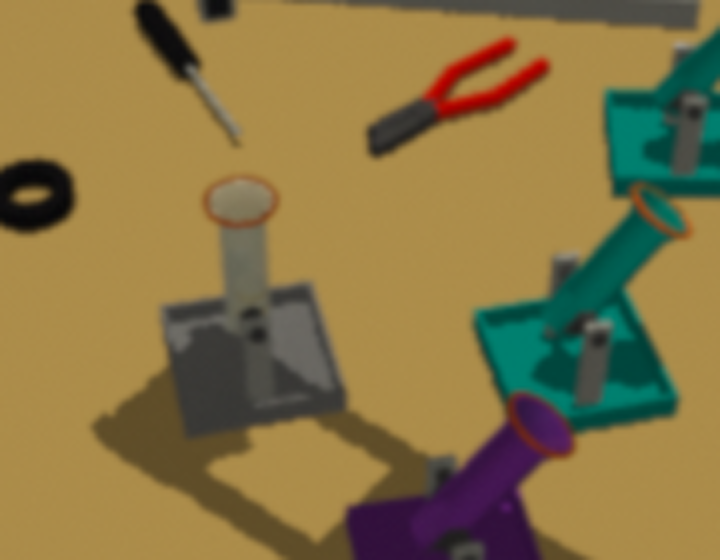

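```bash
cat >> h.py <<'E'
def mouths(name,c,P,z=.155):
    m=rim(c['img']); n,l,st,ce=cv2.connectedComponentsWithStats(m); out=[]
    for i in range(1,n):
        if st[i,4]<20: continue
        pts=np.argwhere(l==i)[:,::-1].astype(np.int32); hl=cv2.convexHull(pts)
        if len(hl)<5: continue
        e=cv2.fitEllipse(hl); out.append(e); print(name,np.round(e[0],1),np.round(e[1],1),unproj(c,P,e[0],z).round(4))
E
python3 - <<'E'
from h import *
rep()
c=shot('wrist','w8.png'); P=wpose(c); mouths('wrist',c,P)
for p in [(207,106),(292,104),(292,190),(209,192)]: print(unproj(c,P,p,.02).round(4))
print(np.mean([unproj(c,P,p,.02) for p in [(207,106),(292,104),(292,190),(209,192)]],0))
c=shot('side','s8.png'); mouths('side',c,c['pose'])
E
```

```text
t 5.07 p [ 0.5256 -0.1286  0.2927] stand-frame [ 0.0025 -0.0007] xaxis yaw 25.17 tilt 1.98 F [ 0.  -0.  -0.2] open 0.005
wrist [252.5 178. ] [50.1 52.3] [ 0.5223 -0.1284  0.155 ]
wrist [ 49.5 294.7] [ 9.6 39.7] [0.326  0.0037 0.155 ]
[ 0.5449 -0.0559  0.02  ]
[ 0.591  -0.1485  0.02  ]
[ 0.4929 -0.1992  0.02  ]
[ 0.4435 -0.1008  0.02  ]
[ 0.51811682 -0.12608817  0.02      ]
side [-802.7  586.2] [ 453.8 2287.5] [1.5947 0.9258 0.155 ]
side [241.7  62.4] [ 5.8 12.2] [ 0.633  -0.6974  0.155 ]
side [291.3 138.7] [16.5 36.1] [ 0.3894 -0.2917  0.155 ]
```

arm_command --motion "0.05 -0.2 0 0.01 0.03 -0.01 1; 0.05 -0.2 0 0 0 0 1; 0.05 -0.2 0 0 0 0 1; 0.05 -0.2 0 0 0 0 1; 0.05 -0.2 0 0 0 0 1; 0.05 -0.2 0 0 0 0 1; 0.05 -0.2 0 0 0 0 1; 0.05 -0.2 0 0 0 0 1; 0.02 -0.1 0 0 0 0 1; 0 0 0 0 0 0 1"

```text
time_s: 6.0
eef_pos: [0.4431, 0.2222, 0.2744]
eef_rot: [-0.013, 0.976, 0.218, -0.019]
wrist_force: [-0.9, 0.3, 0.4]
opening: 1.004
```

Run:
```python
from h import *
rep();go([.4496,.2299,.26])
c=shot('wrist','w9.png'); P=wpose(c); print(proj(c,[[.4496,.2299,.186],[.4496,.2299,.13]],P))
print([(np.round(d['box']).tolist(),round(d['conf'],2)) for d in search_frame('wrist','rod_grip')])
```

```text
t 6.0 p [0.4431 0.2222 0.2744] stand-frame [0.0805 0.351 ] xaxis yaw 25.27 tilt 2.63 F [-0.9  0.3  0.4] open 1.004
units [ 0.048 -0.019  0.071] turn [-0.032  0.03  -0.008]
[[248.95129291 182.12032477]
 [251.82387157 163.80060546]]
[([222.0, 126.0, 286.0, 195.0], 0.65), ([473.0, 165.0, 511.0, 251.0], 0.29)]
```

View pics/w9.png

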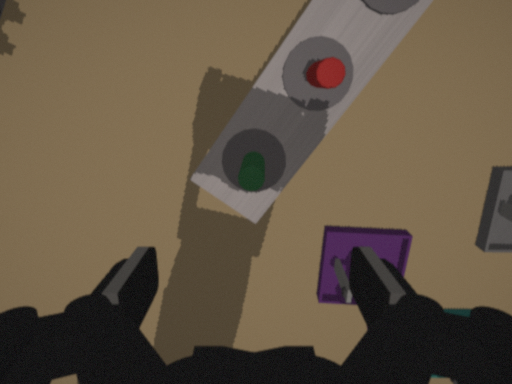

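arm_command --motion "0.05 -0.015 0.05 -0.03 0.03 -0.01 1; 0 0 0 0 0 0 1; 0 0 0 0 0 0 1"

```text
time_s: 6.35
eef_pos: [0.4519, 0.2233, 0.2616]
eef_rot: [0.001, 0.975, 0.221, -0.002]
wrist_force: [-0.1, -0.3, 0.5]
opening: 1.002
```

Run:
```python
from h import *
rep();go([.451,.2295,.143])
c=shot('wrist','w10.png'); P=wpose(c); print(proj(c,[[.451,.2295,.186],[.451,.2295,.13]],P))
```

```text
t 6.35 p [0.4519 0.2233 0.2616] stand-frame [0.0889 0.3482] xaxis yaw 25.59 tilt 0.25 F [-0.1 -0.3  0.5] open 1.002
units [ 0.012 -0.03   0.593] turn [ 0.     0.004 -0.002]
[[243.79853944 200.46741939]
 [245.59873235 179.81412452]]
```

View pics/w10.png

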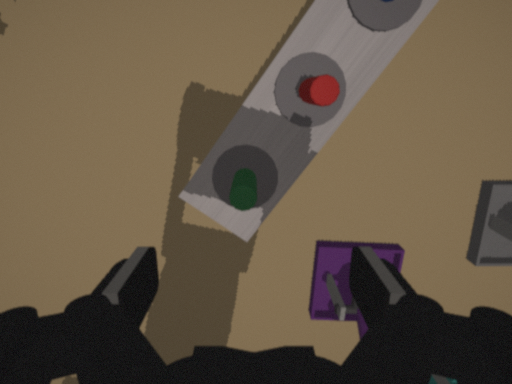

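arm_command --motion "0.02 -0.03 0.05 0 0 0 1; 0 0 0.15 0 0 0 1; 0 0 0.15 0 0 0 1; 0 0 0.1 0 0 0 1; 0 0 0 0 0 0 1"

```text
time_s: 6.82
eef_pos: [0.456, 0.2276, 0.1694]
eef_rot: [-0.0, 0.976, 0.217, -0.0]
wrist_force: [-0.8, -0.4, 0.3]
opening: 0.998
```

Run:
```python
from h import *
rep();go([.451,.2295,.143])
c=shot('wrist','w11.png'); P=wpose(c); print(proj(c,[[.451,.2295,.186],[.451,.2295,.13]],P))
```

```text
t 6.82 p [0.456  0.2276 0.1694] stand-frame [0.0945 0.3503] xaxis yaw 25.05 tilt 0.04 F [-0.8 -0.4  0.3] open 0.998
units [-0.019 -0.019  0.132] turn [-0.     0.    -0.011]
[[242.97000909 279.20924244]
 [245.78080666 229.05488131]]
```

View pics/w11.png

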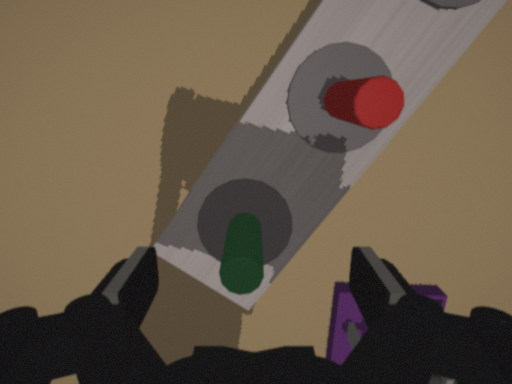

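arm_command --motion "-0.01 -0.02 0.07 0 0 0 1; 0 0 0.06 0 0 0 1; 0 0 0 0 0 0 1"

```text
time_s: 7.12
eef_pos: [0.4562, 0.2304, 0.1475]
eef_rot: [-0.0, 0.976, 0.216, 0.003]
wrist_force: [-0.3, -0.0, -1.1]
opening: 1.004
```

Run:
```python
from h import *
rep();go([.451,.2295,.143])
c=shot('wrist','w12.png')
```

```text
t 7.12 p [0.4562 0.2304 0.1475] stand-frame [0.0958 0.3527] xaxis yaw 24.92 tilt 0.31 F [-0.3 -0.  -1.1] open 1.004
units [-0.026 -0.007  0.022] turn [ 0.001 -0.005 -0.013]
```

View pics/w12.png

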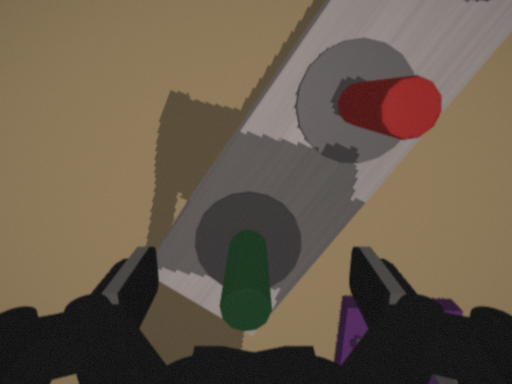

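arm_command --motion "-0.015 -0.005 0.01 0 0 0 1; 0 0 0 0 0 0 0; 0 0 0 0 0 0 0; 0 0 0 0 0 0 0; 0 0 0 0 0 0 0; 0 0 0 0 0 0 0; 0 0 0 0 0 0 0"

```text
time_s: 7.75
eef_pos: [0.457, 0.2308, 0.152]
eef_rot: [-0.0, 0.976, 0.216, 0.008]
wrist_force: [0.8, -0.5, -0.9]
opening: 0.22
```

Run:
```python
from h import *
rep();go([.453,.2295,.31])
c=shot('wrist','w13.png')
```

```text
t 7.75 p [0.457  0.2308 0.152 ] stand-frame [0.0967 0.3527] xaxis yaw 24.91 tilt 0.87 F [ 0.8 -0.5 -0.9] open 0.22
units [-0.009 -0.001 -0.79 ] turn [ 0.002 -0.014 -0.014]
```

View pics/w13.png

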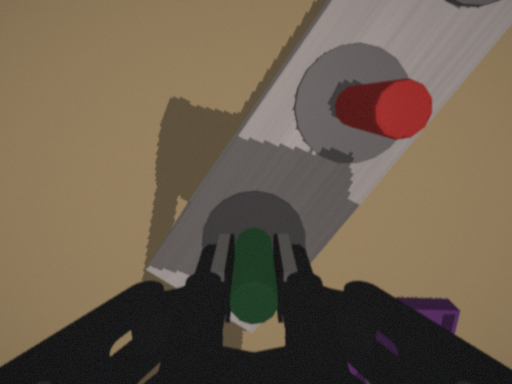

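arm_command --motion "0 0 -0.1 0 0 0 0; 0 0 -0.15 0 0 0 0; 0 0 -0.18 0 0 0 0; 0 0 -0.18 0 0 0 0; 0 0 -0.15 0 0 0 0; 0 0 -0.1 0 0 0 0; 0 0 0 0 0 0 0"

```text
time_s: 8.38
eef_pos: [0.4513, 0.2291, 0.3269]
eef_rot: [-0.0, 0.976, 0.216, 0.002]
wrist_force: [0.0, -0.1, -0.2]
opening: 0.216
```

Run:
```python
from h import *
rep();go([.5223,-.1284,.33])
c=shot('wrist','w14.png');c=shot('side','s14.png')
```

```text
t 8.38 p [0.4513 0.2291 0.3269] stand-frame [0.0908 0.3537] xaxis yaw 24.9 tilt 0.21 F [ 0.  -0.1 -0.2] open 0.216
units [-0.43   1.771 -0.016] turn [ 0.    -0.004 -0.014]
```

View pics/s14.png

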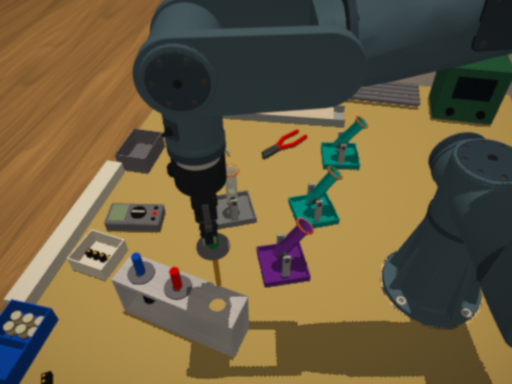

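View pics/w14.png

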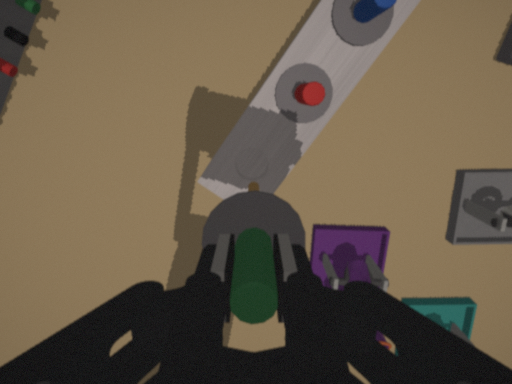

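arm_command --motion "-0.02 0.1 -0.03 0 0 -0.01 0; -0.05 0.19 0 0 0 0 0; -0.05 0.19 0 0 0 0 0; -0.05 0.19 0 0 0 0 0; -0.05 0.19 0 0 0 0 0; -0.05 0.19 0 0 0 0 0; -0.05 0.19 0 0 0 0 0; -0.05 0.19 0 0 0 0 0; -0.03 0.15 0 0 0 0 0; 0 0.05 0 0 0 0 0"

```text
time_s: 9.32
eef_pos: [0.5096, -0.1091, 0.3]
eef_rot: [-0.008, 0.974, 0.226, -0.018]
wrist_force: [-0.2, -0.0, -0.7]
opening: 0.219
```

arm_command --motion "0 0 0 0 0 0 0; 0 0 0 0 0 0 0"

```text
time_s: 9.48
eef_pos: [0.508, -0.1109, 0.2947]
eef_rot: [-0.011, 0.974, 0.223, -0.022]
wrist_force: [0.1, -0.2, -0.8]
opening: 0.218
```

Run:
```python
from h import *
rep();go([.5223,-.1284,.325])
c=shot('wrist','w15.png');P=wpose(c);mouths('w',c,P);c=shot('side','s15.png');mouths('s',c,c['pose'])
```

```text
t 9.48 p [ 0.508  -0.1109  0.2947] stand-frame [-0.0057  0.0228] xaxis yaw 25.83 tilt 2.81 F [ 0.1 -0.2 -0.8] open 0.218
units [ 0.021  0.105 -0.156] turn [-0.03   0.036  0.001]
w [284.7 168.1] [51.1 53. ] [ 0.5237 -0.1291  0.155 ]
w [ 81.2 283.5] [14.5 47.5] [0.3242 0.0005 0.155 ]
s [-1605.5   992.7] [ 594.2 4093.8] [1.7669 1.2261 0.155 ]
s [244.1  62.6] [5.1 6.6] [ 0.6244 -0.698   0.155 ]
s [291.3 138.7] [16.5 36.1] [ 0.3894 -0.2917  0.155 ]
s [329.8 170.4] [ 2.1 18.1] [ 0.2723 -0.1802  0.155 ]
```

View pics/s15.png

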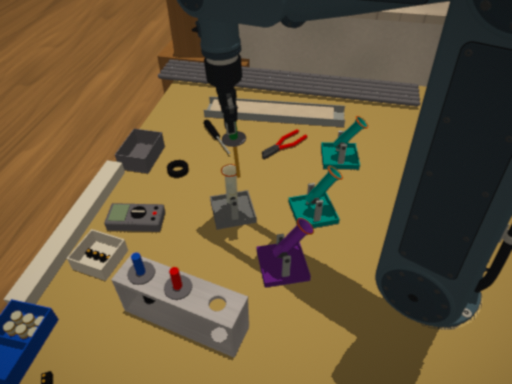

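View pics/w15.png

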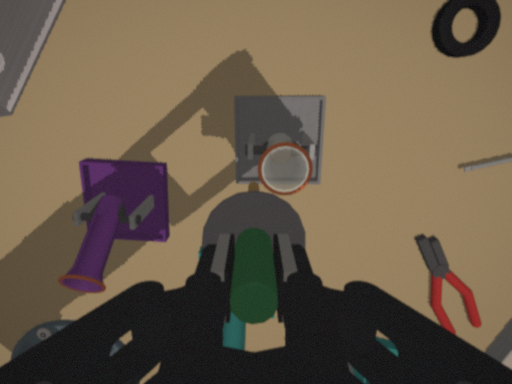

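arm_command --motion "0 0 -0.16 0 0 0 0; 0 0 -0.03 -0.03 0.036 0 0; 0 0 0 0 0 0 0; 0 0 0 0 0 0 0"

```text
time_s: 9.92
eef_pos: [0.5085, -0.1034, 0.3327]
eef_rot: [-0.002, 0.974, 0.228, -0.001]
wrist_force: [0.7, 0.0, -1.0]
opening: 0.218
```

Run:
```python
from h import *
rep();go([.5233,-.1288,.325])
c=shot('wrist','w16.png');P=wpose(c);mouths('w',c,P)
g=c['img'][180:290,190:320]; cv2.imwrite('pics/w16z.png',cv2.resize(g[:,:,::-1],None,fx=5,fy=5,interpolation=2))
_,p,R=tool()
# tool-frame position of disc-plane centre for candidate x offset
for x in (-.004,0,.004,.008):
    print(x,[proj(c,[(R@np.array([x,0,z]))+p],P)[0].round(1).tolist() for z in (.022,-.034,.142)])
```

```text
t 9.92 p [ 0.5085 -0.1034  0.3327] stand-frame [-0.0019  0.0294] xaxis yaw 26.37 tilt 0.2 F [ 0.7  0.  -1. ] open 0.218
units [0.01  0.147 0.038] turn [-0.003  0.     0.011]
w [283.6 168.9] [45.4 46.1] [ 0.5234 -0.1294  0.155 ]
w [ 95.  275.7] [14.6 42.7] [0.3226 0.0015 0.155 ]
-0.004 [[252.2, 241.9], [251.7, 304.9], [252.7, 184.0]]
0 [[252.2, 235.3], [251.7, 296.0], [252.7, 179.7]]
0.004 [[252.2, 228.5], [251.7, 286.9], [252.7, 175.4]]
0.008 [[252.2, 221.7], [251.7, 277.7], [252.7, 171.0]]
```

View pics/w16.png

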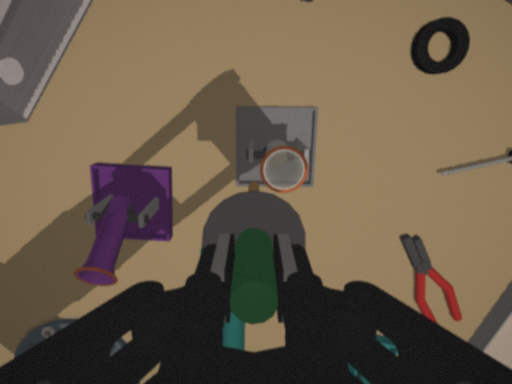

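arm_command --motion "0.03 0.1 0 0 0 0.01 0; 0 0.05 0 0 0 0 0; 0 0 0 0 0 0 0; 0 0 0 0 0 0 0"

```text
time_s: 10.3
eef_pos: [0.5264, -0.1247, 0.3299]
eef_rot: [-0.004, 0.974, 0.225, -0.003]
wrist_force: [-0.3, 0.3, -1.6]
opening: 0.214
```

Run:
```python
from h import *
rep();go([.5263,-.1278,.29])
c=shot('wrist','w17.png');P=wpose(c);mouths('w',c,P)
c=shot('side','s17.png'); cv2.imwrite('pics/s17z.png',cv2.resize(c['img'][90:250,170:330,::-1],None,fx=4,fy=3.7,interpolation=2))
```

```text
t 10.3 p [ 0.5264 -0.1247  0.3299] stand-frame [0.005  0.0024] xaxis yaw 26.04 tilt 0.59 F [-0.3  0.3 -1.6] open 0.214
units [-0.006  0.016  0.199] turn [-0.009  0.005  0.005]
w [257.8 174.7] [44.5 46.4] [ 0.5239 -0.1297  0.155 ]
w [ 74.3 281.4] [13.7 43.6] [ 3.238e-01 -1.000e-04  1.550e-01]
```

View pics/s17z.png

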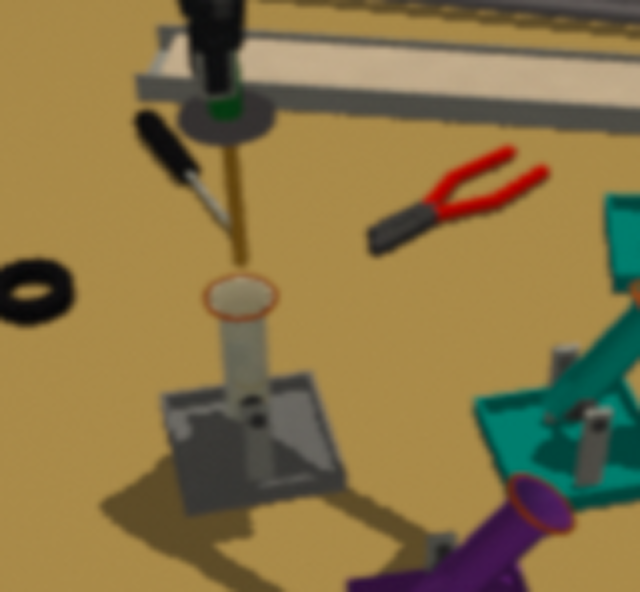

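View pics/w17.png

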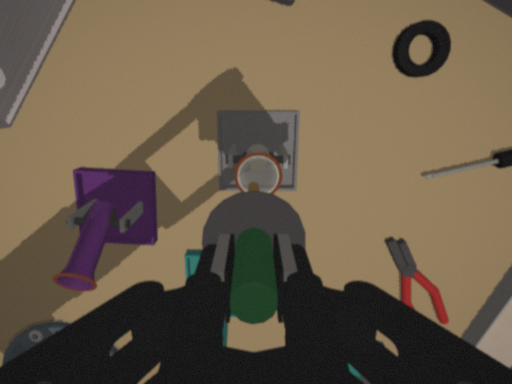

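arm_command --motion "-0.005 0.02 0.05 -0.01 0.005 0 0; 0 0 0.05 0 0 0 0; 0 0 0.04 0 0 0 0; 0 0 0 0 0 0 0"

```text
time_s: 10.73
eef_pos: [0.526, -0.1272, 0.3002]
eef_rot: [0.0, 0.974, 0.226, 0.0]
wrist_force: [-0.7, 0.8, -1.8]
opening: 0.213
```

Run:
```python
from h import *
rep();go([.5268,-.1281,.29])
c=shot('wrist','w18.png');P=wpose(c);mouths('w',c,P)
c=shot('side','s18.png'); cv2.imwrite('pics/s18z.png',cv2.resize(c['img'][120:220,190:290,::-1],None,fx=6,fy=6,interpolation=2))
_,p,R=tool()
for x in (-.004,0): print(proj(c,[(R@np.array([x,0,.142]))+p, [.5236,-.1291,.155]]))
```

```text
t 10.73 p [ 0.526  -0.1272  0.3002] stand-frame [0.0035 0.0004] xaxis yaw 26.09 tilt 0.02 F [-0.7  0.8 -1.8] open 0.213
units [0.001 0.006 0.051] turn [ 0.    -0.     0.006]
w [254.  181.7] [48.  50.8] [ 0.5243 -0.1296  0.155 ]
w [ 54.3 297.7] [14.2 48.1] [ 3.245e-01 -3.000e-04  1.550e-01]
[[229.04990703 168.18744109]
 [229.05605227 169.70067065]]
[[227.50943059 168.43352098]
 [229.05605227 169.70067065]]
```

View pics/s18z.png

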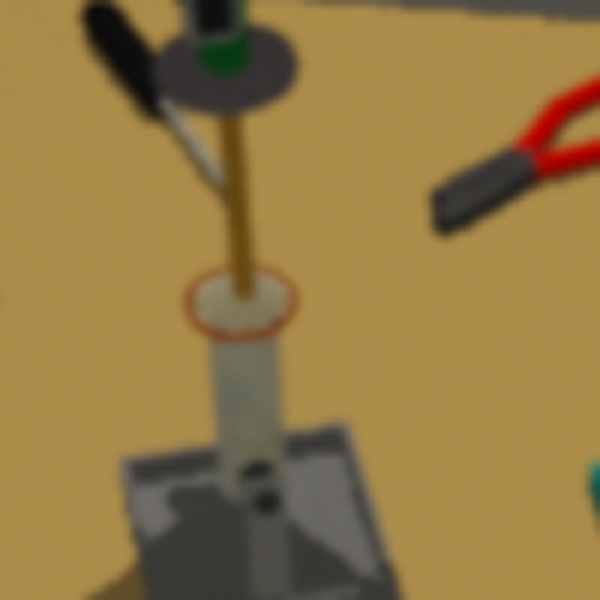

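View pics/w18.png

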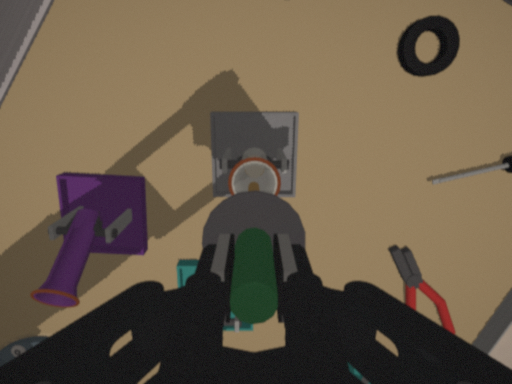

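arm_command --motion "0.002 0.006 0.05 0 0 0 0; 0 0 0.06 0 0 0 0; 0 0 0.06 0 0 0 0; 0 0 0.06 0 0 0 0; 0 0 0.05 0 0 0 0; 0 0 0 0 0 0 0"

```text
time_s: 11.33
eef_pos: [0.5286, -0.1286, 0.2421]
eef_rot: [0.002, 0.974, 0.226, 0.002]
wrist_force: [-0.2, -0.9, -0.4]
opening: 0.217
```

Run:
```python
from h import *
rep();go([.5268,-.1281,.18])
c=shot('wrist','w19.png');P=wpose(c);mouths('w',c,P)
c=shot('side','s19.png'); cv2.imwrite('pics/s19z.png',cv2.resize(c['img'][120:220,190:290,::-1],None,fx=6,fy=6,interpolation=2))
```

```text
t 11.33 p [ 0.5286 -0.1286  0.2421] stand-frame [ 0.0052 -0.0021] xaxis yaw 26.1 tilt 0.31 F [-0.2 -0.9 -0.4] open 0.217
units [-0.008 -0.008  0.31 ] turn [ 0.004 -0.003  0.006]
w [250.3 202.5] [54.9 61.1] [ 0.5256 -0.1289  0.155 ]
w [ 18.9 336.5] [ 5.6 39. ] [ 0.3325 -0.0053  0.155 ]
```

View pics/s19z.png

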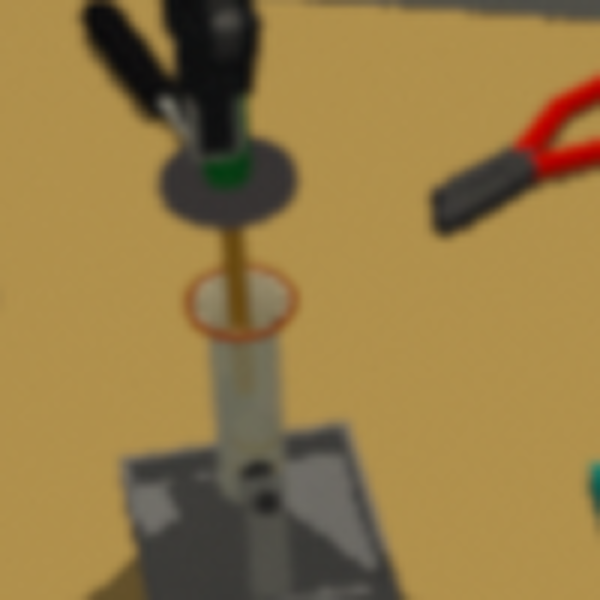

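arm_command --motion "-0.01 -0.01 0.04 0 0 0 0; 0 0 0.05 0 0 0 0; 0 0 0.05 0 0 0 0; 0 0 0.05 0 0 0 0; 0 0 0.04 0 0 0 0"

```text
time_s: 11.85
eef_pos: [0.5308, -0.1299, 0.1999]
eef_rot: [0.006, 0.974, 0.226, 0.008]
wrist_force: [0.5, 0.7, 0.6]
opening: 0.219
```

Run:
```python
from h import *
rep();go([.5268,-.1281,.18])
c=shot('side','s20.png'); cv2.imwrite('pics/s20z.png',cv2.resize(c['img'][120:220,190:290,::-1],None,fx=6,fy=6,interpolation=2))
```

```text
t 11.85 p [ 0.5308 -0.1299  0.1999] stand-frame [ 0.0066 -0.0042] xaxis yaw 26.11 tilt 1.16 F [0.5 0.7 0.6] open 0.219
units [-0.015 -0.019  0.099] turn [ 0.015 -0.012  0.006]
```

View pics/s20z.png

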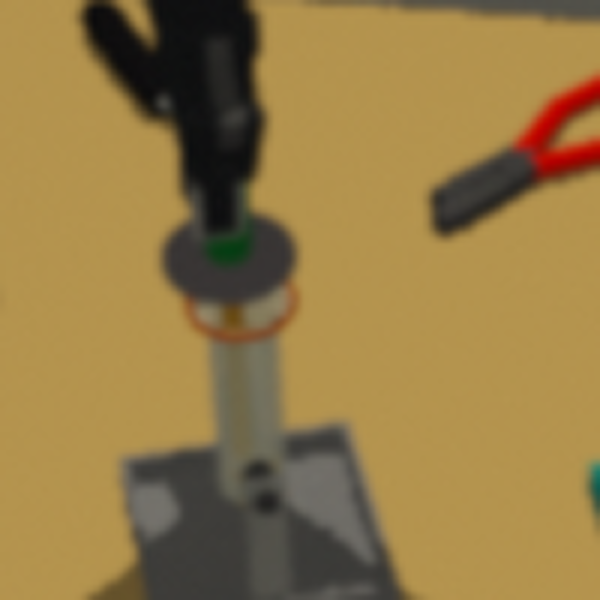

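arm_command --motion "-0.01 -0.02 0.04 0.015 -0.012 0 0; 0 0 0.05 0 0 0 0; 0 0 0.05 0 0 0 0; 0 0 0.03 0 0 0 0"

```text
time_s: 12.23
eef_pos: [0.531, -0.1275, 0.1784]
eef_rot: [0.001, 0.974, 0.226, 0.003]
wrist_force: [-15.2, 7.1, 30.2]
opening: 0.219
```

Run:
```python
from h import *
rep();go([.5268,-.1281,.18])
c=shot('side','s21.png'); cv2.imwrite('pics/s21z.png',cv2.resize(c['img'][120:220,190:290,::-1],None,fx=6,fy=6,interpolation=2))
c=shot('wrist','w21.png')
```

```text
t 12.23 p [ 0.531  -0.1275  0.1784] stand-frame [ 0.0079 -0.0021] xaxis yaw 26.15 tilt 0.38 F [-15.2   7.1  30.2] open 0.219
units [-0.02  -0.006 -0.008] turn [ 0.004 -0.005  0.007]
```

View pics/s21z.png

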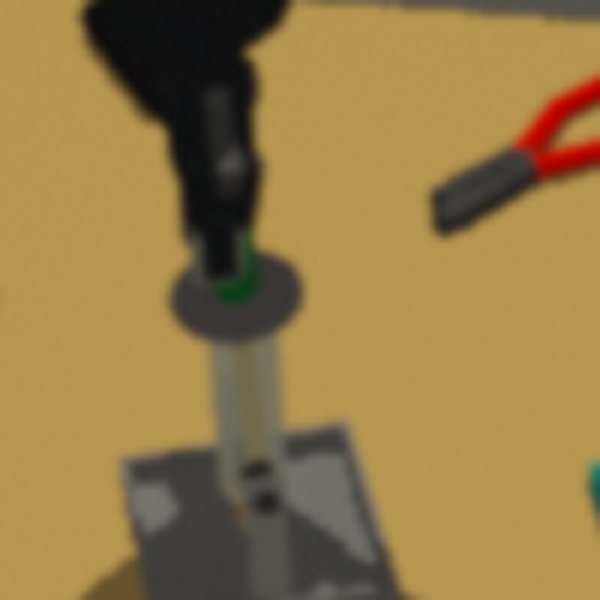

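View pics/w21.png

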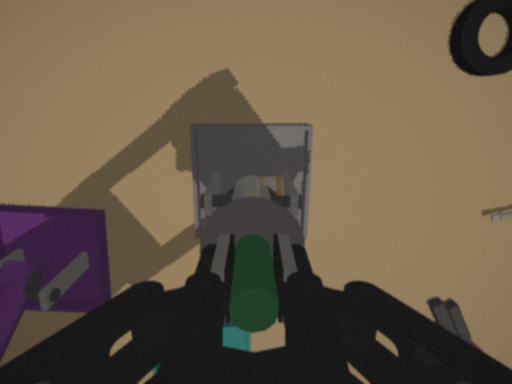

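arm_command --motion "-0.015 -0.005 0 0 0 0 0; 0 0 0 0 0 0 0; 0 0 0 0 0 0 0"

```text
time_s: 12.58
eef_pos: [0.5281, -0.1275, 0.1802]
eef_rot: [0.002, 0.974, 0.227, 0.004]
wrist_force: [1.0, -0.2, -1.2]
opening: 0.221
```

Run:
```python
from h import *
rep()
c=shot('wrist','w22.png');cv2.imwrite('pics/w22z.png',cv2.resize(c['img'][110:260,170:330,::-1],None,fx=4,fy=4,interpolation=2))
```

```text
t 12.58 p [ 0.5281 -0.1275  0.1802] stand-frame [ 0.0053 -0.0009] xaxis yaw 26.22 tilt 0.48 F [ 1.  -0.2 -1.2] open 0.221
```

View pics/w22z.png

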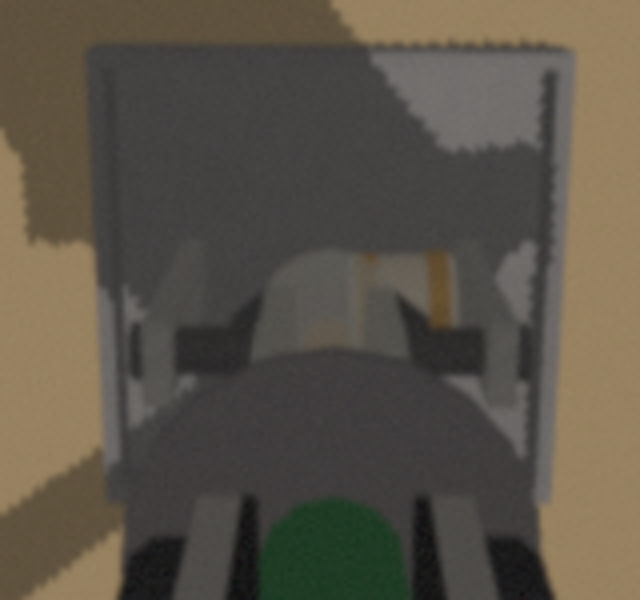

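Fuse lies on its side in the tray (banded, right of the tube's foot). Forces are near zero; releasing.

arm_command --motion "0 0 0 0 0 0 1; 0 0 0 0 0 0 1; 0 0 0 0 0 0 1; 0 0 0 0 0 0 1; 0 0 0 0 0 0 1"

```text
time_s: 13.05
eef_pos: [0.5263, -0.1268, 0.1757]
eef_rot: [-0.0, 0.974, 0.227, 0.001]
wrist_force: [0.1, -0.5, -1.0]
opening: 0.907
```

Run:
```python
from h import *
rep();go([.5268,-.1281,.18])
c=shot('wrist','w23.png')
```

```text
t 13.05 p [ 0.5263 -0.1268  0.1757] stand-frame [0.0039 0.0005] xaxis yaw 26.2 tilt 0.07 F [ 0.1 -0.5 -1. ] open 0.907
units [-0.001  0.007 -0.022] turn [-0.    -0.001  0.008]
```

View pics/w23.png

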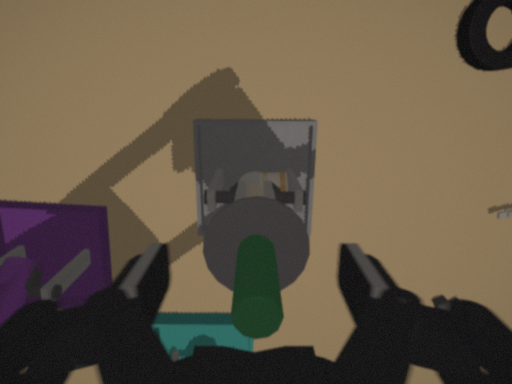

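Rod stands centred between the open jaws (disc at 256,245). Rising straight up.

arm_command --motion "0 0 -0.08 0 0 0 1; 0 0 -0.15 0 0 0 1; 0 0 -0.2 0 0 0 1; 0 0 -0.2 0 0 0 1; 0 0 -0.2 0 0 0 1; 0 0 0 0 0 0 1; 0 0 0 0 0 0 1; 0 0 0 0 0 0 1"

```text
time_s: 13.77
eef_pos: [0.5249, -0.1265, 0.347]
eef_rot: [-0.002, 0.974, 0.226, -0.001]
wrist_force: [-0.0, -0.5, -0.3]
opening: 1.002
```

Run:
```python
from h import *
rep()
M=[.5236,-.1291]
c=shot('wrist','w24.png');P=wpose(c)
print('pred top,disc,',proj(c,[M+[.216],M+[.160]],P))
c=shot('side','s24.png'); cv2.imwrite('pics/s24z.png',cv2.resize(c['img'][120:230,190:290,::-1],None,fx=5.4,fy=5.4,interpolation=2))
print('side pred',((proj(c,[M+[.216],M+[.160],M+[.155],M+[.046]])-[190,120])*5.4).round())
```

```text
t 13.77 p [ 0.5249 -0.1265  0.347 ] stand-frame [0.0027 0.0014] xaxis yaw 26.17 tilt 0.25 F [-0.  -0.5 -0.3] open 1.002
pred top,disc, [[255.82700925 185.00138971]
 [255.72771457 170.20900008]]
side pred [[204. 167.]
 [210. 260.]
 [211. 268.]
 [222. 431.]]
```

View pics/s24z.png

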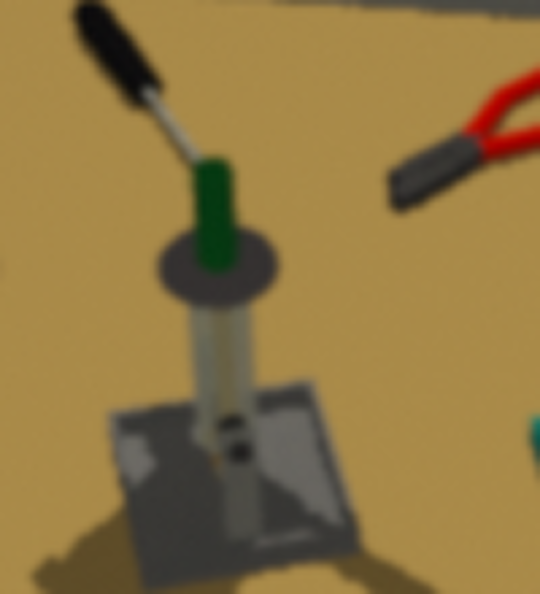

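View pics/w24.png

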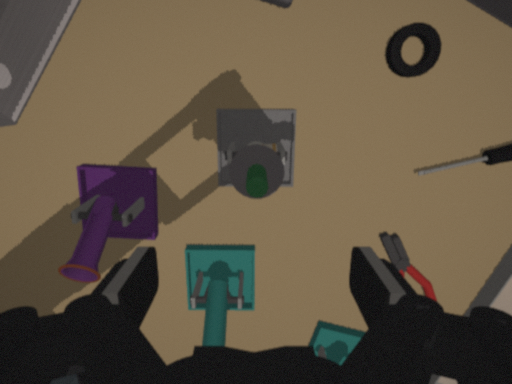

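```bash
python3 -c "
from bench import *
print(get_obs()['wrist_force']); print(hand_in())"
```

```text
[ 1.47524058 -0.17023398  0.00240321]
the job is handed in; nothing more can be done
None
```

The job is done and handed in at about 13.8 s of the allowed 61 s. `hand_in()` gives no verdict, so the checks below are my own.

**What I did:**
- **Tube:** I swung the grey stand's tube upright against its stop. The closed fingers slid into the mouth instead of meeting the rim from behind, because the tool rode about 10 mm higher than planned. I finished the swing by pushing from inside. Wrist force at the stop was about 37 N sideways (44 N total), so I backed off.
- **Rod:** I took the green-handled rod from the rack and pushed it down the tube until the disc met the mouth, with about 30 N upward force. Then I eased off, released it and rose clear.

**Last checks:**
- **Rod:** It stands in the upright tube with its disc on the mouth. The side view puts it about 3–4 mm from the axis I measured, inside the 15 mm limit.
- **Fuse:** Just before release, the wrist view showed it on its side in the tray. After release only a small part is visible behind the tube, and I didn't measure its position.
- **Robot:** The gripper is open and well above the rod, with wrist force near zero.

**What disagreed:**
- **Push force:** The wrist force read about zero partway down the tube, where I expected 5–12 N from pushing the fuse. I can't explain that, but the fuse did come out.
- **Stand position:** My first estimate from the top and side cameras was about 5 mm off. I used the wrist-camera measurements instead, which agreed to 1–2 mm.
- **Low carry:** The arm sagged while carrying the rod, so the tip got down to about mouth height beside the tube. I saw no contact and lifted it before lining up.

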